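Load a reagent bottle through the sprung flap of a dark chamber

ROBOT

A 7-joint arm with a two-finger parallel gripper is mounted at the origin on a cart in front of the work surface, level with it; the furniture and walls round the work are solid. World frame = base frame: x ahead of the robot, y to its left, z up, the work surface at z = 0. Lengths are in m, angles in rad, forces in N, time in s.
With the tool pointing down it reaches from about 0.425 to 0.825 m from the base axis. Payload 3.6 kg.
Tool frame: the origin (TCP) lies where the fingers leave the gripper's body, on its centre line; the fingertips stand 73 mm ahead of it and the grasp point (between the pads) lies 54 mm ahead of it; z points along the fingers, y is the line along which they close (so a half turn about z gives the same grasp; the last joint's range is limited). The gripper opens to 85 mm and grips with 20 to 120 N. Pads are 22 mm wide; open, the fingers measure 114 mm over their backs; the gripper's body (76 mm by 85 mm) begins 54 mm behind the grasp point. The pads swing forward as they close: fully open they stand 13 mm farther back than shut.
Start: joints at [1.175, 0.615, -0.013, 1.423, 0.008, 1.103, -0.04], TCP at [0.235, -0.606, 0.304] pointing down, gripper open.
Joint ranges: [-3.12, 3.12], [-0.3, 2.06], [-1.34, 1.32], [0.26, 2.42], [-1.36, 4.5], [0.01, 1.98], [-2.84, 2.84]. Speed limits (rad/s): [2.79, 2.79, 3.14, 3.14, 3.14, 3.14, 3.14].

INTERFACE

Orientations are given as a unit quaternion [x, y, z, w].
In Python, from station import arm, snapshot, camera_info, ticket gives the robot as it stands. Calls block until the motion is done:
- arm.movep(position, orientation): joint-space move of the TCP to a pose.
- arm.line_to(position, velocity=0.15, ori=None): straight line of the TCP; ori=None keeps the orientation; velocity is the mean speed in m/s.
- arm.move_j(angles): joint-space move.
- arm.move_gripper(opening, effort=None): opening from 0.0 (shut) to 1.0 (fully open); effort is the grip in N (None keeps the last); returns when the fingers have stopped.
- arm.pause(seconds).
- arm.ik(position, orientation): joint angles nearest the present ones, or None.
- snapshot(name): name is "side" or "top" or "wrist"; returns the picture (400x640x3 uint8, blue, green, red); there is no depth.
- camera_info(name): a dict with "fx", "fy", "cx", "cy" (pixels), "R" (3x3) and "t" (3): a world point X has camera coordinates R X + t; the wrist camera has in their place "T_tool_cam" (4x4, takes a point from camera to tool coordinates, whose origin is the TCP and whose axes are the flange's). Camera axes: x right, y down, z forward; pixel columns grow to the right and rows downward; lengths in m; the calibration is good to about 2 mm. A picture is of the moment at which its call begins: read the wrist's pose just before it. camera_info takes no time and is no camera call.
A pose or a line that the arm cannot do raises arm.MotionError and nothing moves.
- ticket.finish_job(): hands the job in; it is judged then, once.
Readings, each from a call of its own:
- arm.read_time(): time.
- arm.read_joint_positions(): joint angles.
- arm.read_dq(): joint speeds.
- arm.read_effort(): joint torques, N m.
- arm.read_tool_pos(): TCP position.
- arm.read_eef_rot(): TCP orientation.
- arm.read_ft_force(): force on the tool from outside, world axes, zero at the start.
- arm.read_wrist_torque(): the same for the moment, N m.
- arm.read_opening(): opening from 0.0 (shut) to 1.0 (fully open).
- arm.read_finger_force(): force on a finger pad.
Only numpy, scipy, OpenCV 4.12 (cv2) and the standard library are available. Lean on these libraries where they do the work, as an engineer would, in place of code of your own. Each camera call takes 0.05 s, during which the arm holds its last target. There are 200 camera calls.

TASK

Put the white reagent bottle into the small dark chamber: take it by its cap and push it down through the sprung orange flap, keeping hold of it until it stands upright on the chamber's floor (do not drop it in), then let go, so that the bottle itself holds the flap open. Leave the amber bottle standing where it is.

Things in the scene. Friction and masses are not known exactly. Their poses are not given: they have to be found in the camera images.
- reagent_bottle: White plastic reagent bottle, blue band on its label, white screw cap, upright, loose, about 0.19 kg. 47 mm in diameter, 100 mm high; the cap, 30 mm in diameter, takes up the top 17 mm (83 to 100 mm above the foot) and does not turn; the shoulder tapers below it. Origin: centre of its foot; z up along the bottle.
- chamber: White box with grey top, black control panel in front, fixed: 124 (x) x 114 (y) x 82 mm high. Origin: centre of underside; x from panel to back, z up. Centred in its top is a 70 x 70 mm mouth, straight walls down to a flat floor 6 mm above the origin. A bottle on that floor stands 24 mm out of the top, so hold it by its cap: fingers round its body would meet the rim.
- flap (a joint): Orange flap 66 x 66 x 3 mm shutting the mouth, hinged at its back edge (chamber x = +35 mm, z = 79 mm). 0 = shut, level, just below the top; grows to 1.5 rad as it swings down inside. A spring shuts it: a bottle centred over the mouth opens it with about 4 N, then less; its weight alone does not. Then the flap leans on the bottle's back at 1.2 to 1.5 rad with 1 to 1.5 N.
- amber_bottle: Amber bottle with a black cap and a pale label, 48 mm in diameter, 100 mm high, standing upright, loose; not to be moved. Origin: centre of its foot. It and the white bottle may stand in either order.
There are look-alikes about, which are no part of the job. Leave any pink or purple look-alike of the reagent_bottle alone. Leave any turquoise look-alike of the chamber alone.

How it is judged:
On the way:
1. the white bottle, still touched by the fingers, is down on the chamber's floor (foot within 6 mm of it) and holds the flap open by more than 0.9 rad (z of reagent_bottle in the frame of chamber between 0 and 0.012 m and x of reagent_bottle in the frame of chamber between -0.02 and 0.02 m and y of reagent_bottle in the frame of chamber between -0.02 and 0.02 m and value of joint flap above 0.9 rad and contact force between the fingers and reagent_bottle above 0.5 N), for 0.1 s.
At the end, for the whole second after the job is handed in: The white bottle stands at rest on the chamber's floor (foot within 6 mm of it, within 20 mm of the middle in x and y, upright within 10 degrees), released, with the flap held open by more than 0.9 rad; the amber bottle is within 30 mm of where it stood (z of reagent_bottle in the frame of chamber between 0 and 0.012 m and x of reagent_bottle in the frame of chamber between -0.02 and 0.02 m and y of reagent_bottle in the frame of chamber between -0.02 and 0.02 m and value of joint flap above 0.9 rad and angle between reagent_bottle's own z axis and vertical below 0.175 rad and linear speed of reagent_bottle below 0.02 m/s and distance of amber_bottle from where it was at the start of the episode below 0.03 m); the robot touches nothing.
It fails at once if the amber bottle is shoved more than 30 mm or tipped over (distance of amber_bottle from where it was at the start of the episode above 0.03 m or angle between amber_bottle's own z axis and vertical above 0.5 rad).
It also fails if it takes over 40 s, if anything falls off the work surface, if the arm or the gripper's body presses on something with over 40 N, if the wrist force passes 120 N, or if a joint passes its speed limit or range.

## Working session

There is one attempt and no reset: what is moved stays moved. The work goes in short steps, each a Python script; the robot and the scene stay as the last script left them, time stands still between calls to the robot, and variables do not carry over. Pictures are saved under pics/ and viewed, at most 10 in all, crops included, and the job is handed in when it is done.

```bash
mkdir -p pics; python3 - <<'E'
from station import *
import cv2
for n in("top","side"):
    cv2.imwrite(f"pics/{n}0.png",snapshot(n)); c=camera_info(n); print(n,c)
print(camera_info("wrist"), arm.read_tool_pos(),arm.read_eef_rot(),arm.read_time())
E
```

```text
top {'fx': 418.8509416045954, 'fy': 418.8509416045954, 'cx': 317.66918456653747, 'cy': 191.75925576531844, 'R': array([[-1.40785609e-02, -9.99900642e-01, -7.07769039e-04],
       [-9.86573896e-01,  1.40060961e-02, -1.62713787e-01],
       [ 1.62707533e-01, -1.59250950e-03, -9.86673058e-01]]), 't': array([0.10730385, 0.49156218, 1.42392617])}
side {'fx': 397.5757499362648, 'fy': 397.5757499362648, 'cx': 319.2595057598116, 'cy': 200.13958248054874, 'R': array([[ 0.99782311,  0.06590319, -0.00241227],
       [ 0.02525579, -0.41566973, -0.9091649 ],
       [-0.06091957,  0.90712482, -0.4164293 ]]), 't': array([-0.49025107,  0.12014302,  1.22506753])}
{'fx': 328.87284648890414, 'fy': 328.87284648890414, 'cx': 320.8951422557565, 'cy': 195.176608345472, 'T_tool_cam': array([[ 1.14320210e-03, -9.65312894e-01, -2.61093298e-01,
         6.60274227e-02],
       [ 9.99999337e-01,  1.06753556e-03,  4.31629271e-04,
        -8.31140502e-04],
       [-1.37930921e-04, -2.61093619e-01,  9.65313474e-01,
        -6.95619071e-02],
       [ 0.00000000e+00,  0.00000000e+00,  0.00000000e+00,
         1.00000000e+00]])} [ 0.23473235 -0.60557024  0.30285664] [ 9.82947160e-01  1.83884561e-01 -2.49144018e-04 -1.13399342e-03] 0.1
```

View pics/top0.png

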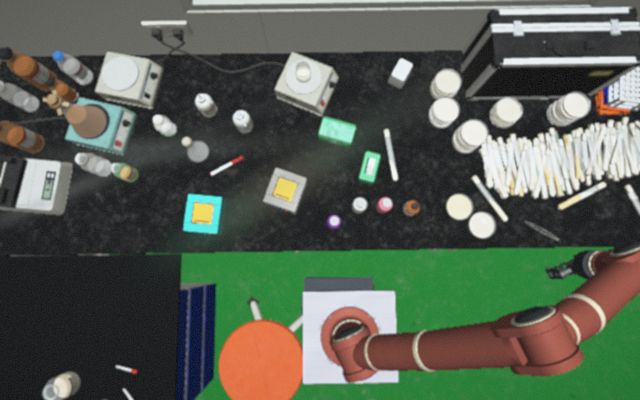

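View pics/side0.png

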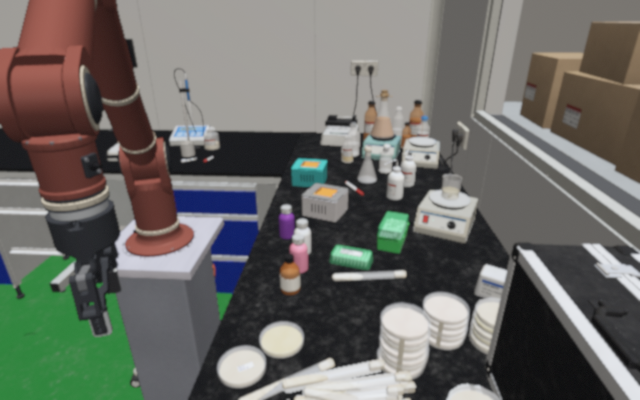

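The top view shows four bottle candidates: purple (334,221), white (360,205), pink (385,205) and amber (411,208). The white one fits. There are two boxes: grey-topped (285,190), which fits, and turquoise (203,214), the look-alike. I'll confirm with a crop and measure.

```bash
cat > h.py <<'E'
import numpy as np,cv2
from station import *
def ray(n,u,v):
    c=camera_info(n);R=c["R"];d=R.T@np.array([(u-c["cx"])/c["fx"],(v-c["cy"])/c["fy"],1]);return -R.T@c["t"],d
def onplane(n,u,v,z):
    o,d=ray(n,u,v);return o+d*(z-o[2])/d[2]
def proj(n,X):
    c=camera_info(n);p=c["R"]@X+c["t"];return np.array([c["fx"]*p[0]/p[2]+c["cx"],c["fy"]*p[1]/p[2]+c["cy"]])
E
python3 - <<'E'
from h import *
t=cv2.imread("pics/top0.png");s=cv2.imread("pics/side0.png")
a=cv2.resize(t[155:240,255:430],None,fx=4.5,fy=4.5,interpolation=2)
b=cv2.resize(s[175:300,260:420],None,fx=2.0,fy=1.6,interpolation=2)
im=np.zeros((a.shape[0]+b.shape[0],a.shape[1],3),np.uint8);im[:a.shape[0]]=a;im[a.shape[0]:,:b.shape[1]]=b
print(im.shape);cv2.imwrite("pics/crop.png",im)
h=cv2.cvtColor(t,cv2.COLOR_BGR2HSV)
def mask(n,m,x0,x1,y0,y1,z):
    r=np.zeros_like(m);r[y0:y1,x0:x1]=m[y0:y1,x0:x1]
    cs=cv2.findContours(r,0,2)[0];k=max(cs,key=cv2.contourArea);q=cv2.minAreaRect(k)
    print(n,q,cv2.contourArea(k),onplane("top",*q[0],z))
    return q
org=cv2.inRange(h,(12,90,120),(35,255,255))
q=mask("flap",org,265,305,170,210,.08)
print([onplane("top",*p,.08)[:2] for p in cv2.boxPoints(q)])
g=cv2.inRange(h,(0,0,90),(180,70,255))|org
q=mask("box",g,258,312,160,218,.082)
print([onplane("top",*p,.082)[:2] for p in cv2.boxPoints(q)])
mask("white",cv2.inRange(h,(0,0,110),(180,80,255)),348,372,190,222,.1)
mask("amber",cv2.inRange(h,(0,60,50),(20,255,255)),400,424,196,220,.1)
mask("pink",cv2.inRange(h,(150,60,90),(180,255,255)),374,397,193,218,.1)
E
```

```text
(582, 788, 3)
flap ((284.6999816894531, 188.89999389648438), (19.60611915588379, 18.973661422729492), 18.434947967529297) 334.0 [0.49793871 0.21247767 0.08      ]
[array([0.47820067, 0.25427176]), array([0.54023788, 0.23397007]), array([0.51776797, 0.17049053]), array([0.45604207, 0.19118982])]
box ((284.635009765625, 189.50363159179688), (36.05389404296875, 38.7878303527832), 19.98310661315918) 1304.5 [0.49551427 0.21254479 0.082     ]
[array([0.45524664, 0.2923085 ]), array([0.58090446, 0.24782596]), array([0.53616344, 0.13202542]), array([0.41175279, 0.17793657])]
white ((359.5, 204.0), (14.0, 15.0), 90.0) 163.0 [ 0.43983387 -0.03847039  0.1       ]
amber ((412.5, 206.5), (15.0, 15.0), 90.0) 176.0 [ 0.42893342 -0.21475354  0.1       ]
pink ((383.1153564453125, 204.92306518554688), (15.531603813171387, 14.699554443359375), 56.30992889404297) 96.5 [ 0.43561527 -0.11708927  0.1       ]
```

View pics/crop.png

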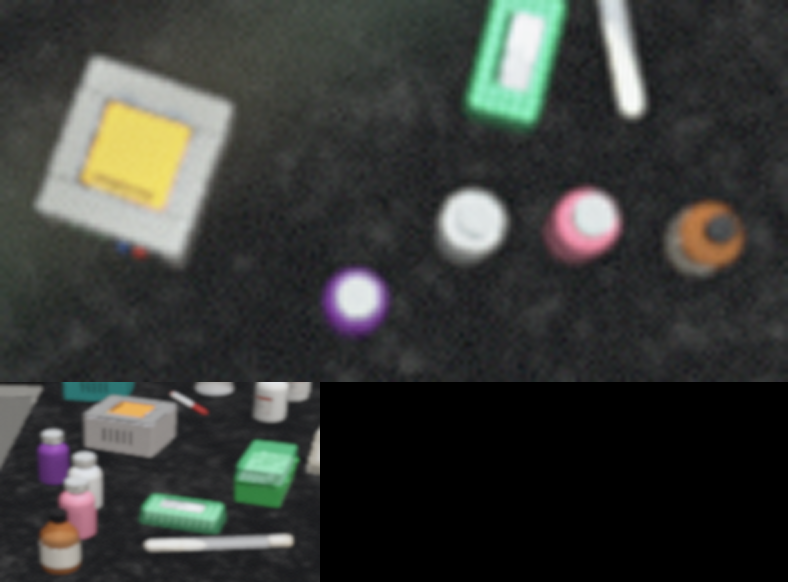

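The crop confirms the white bottle with its white cap at top (361,202), between purple and pink. It also confirms the grey-topped chamber, whose panel side with the red and blue buttons faces the robot, so its yaw is about -19°. The measured heights and sizes are plausible, so I'm moving over each one for a close look with the wrist camera.

```bash
cat >> h.py <<'E'
from scipy.spatial.transform import Rotation as Ro
def down(th):
    a,b=np.cos(th),np.sin(th)
    return Ro.from_matrix(np.array([[-b,a,0],[a,b,0],[0,0,-1.]])).as_quat()
def wshot(name):
    p=np.array(arm.read_tool_pos());q=np.array(arm.read_eef_rot());im=snapshot("wrist")
    np.savez(f"pics/{name}.npz",p=p,q=q);cv2.imwrite(f"pics/{name}.png",im);return im,p,q
def wplane(p,q,u,v,z):
    c=camera_info("wrist");T=np.eye(4);T[:3,:3]=Ro.from_quat(q).as_matrix();T[:3,3]=p
    T=T@c["T_tool_cam"];d=T[:3,:3]@np.array([(u-c["cx"])/c["fx"],(v-c["cy"])/c["fy"],1]);o=T[:3,3]
    return o+d*(z-o[2])/d[2]
E
python3 - <<'E'
from h import *
print(down(0))
th=np.radians(71)
arm.movep([.497,.212,.33],down(th)); a=wshot("w_ch")[0]
print(arm.read_time(),arm.read_tool_pos(),arm.read_joint_positions())
arm.movep([.437,-.042,.30],down(0)); b=wshot("w_bo")[0]
print(arm.read_time(),arm.read_tool_pos(),arm.read_joint_positions())
cv2.imwrite("pics/both.png",cv2.resize(np.hstack([a[:,120:520],b[:,120:520]]),None,fx=1,fy=1))
E
```

```text
[0.70710678 0.70710678 0.         0.        ]
3.1667 [0.49750169 0.2111581  0.32975645] [ 0.24561809  0.66400063 -1.17880907  1.68520618  0.64606141  1.24163173
  0.15604381]
4.2417 [ 0.43779901 -0.04038344  0.30053379] [ 0.75762917  0.45010119 -1.00748523  1.98378488  0.46554239  0.95694655
 -0.47869873]
```

View pics/both.png

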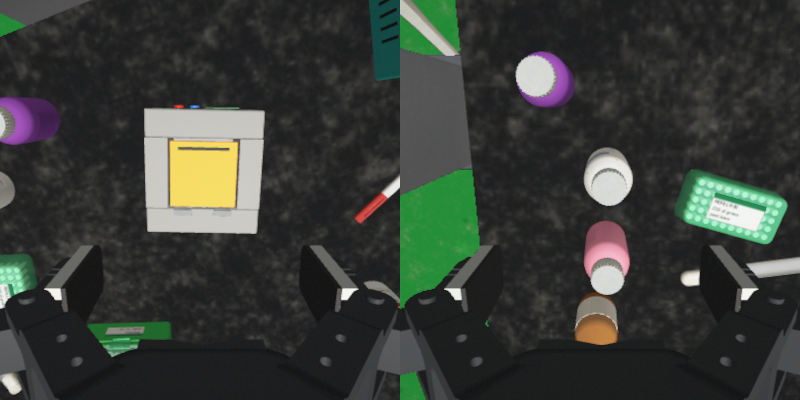

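The left view shows the chamber with its flap at (204,174), panel up toward the robot and hinge down. The right view shows the white cap at about (608,187), with pink next below it and purple above. Now I'll measure from these.

```bash
python3 - <<'E'
from h import *
def ld(n): z=np.load(f"pics/{n}.npz");return cv2.imread(f"pics/{n}.png"),z["p"],z["q"]
def big(m,x0,x1,y0,y1):
    r=np.zeros_like(m);r[y0:y1,x0:x1]=m[y0:y1,x0:x1]
    return max(cv2.findContours(r,0,1)[0],key=cv2.contourArea)
im,p,q=ld("w_ch");h=cv2.cvtColor(im,cv2.COLOR_BGR2HSV)
k=big(cv2.inRange(h,(15,90,120),(35,255,255)),250,400,100,260)
def quad(k,z,n):
    P=cv2.approxPolyDP(cv2.convexHull(k),.05*cv2.arcLength(k,True),True)[:,0]
    W=np.array([wplane(p,q,*c,z) for c in P])[:,:2]
    print(n,P.tolist(),W.round(4).tolist(),W.mean(0),[np.linalg.norm(W[i]-W[i-1]).round(4) for i in range(len(W))])
    r=cv2.minAreaRect((W*1000).astype(np.float32));print(r)
quad(k,.079,"flap")
k=big(cv2.inRange(h,(0,0,110),(180,50,255))|cv2.inRange(h,(15,90,120),(35,255,255)),255,395,107,240)
quad(k,.082,"top")
im,p,q=ld("w_bo");g=cv2.cvtColor(im,cv2.COLOR_BGR2GRAY);h=cv2.cvtColor(im,cv2.COLOR_BGR2HSV)
c=cv2.HoughCircles(cv2.medianBlur(g,3)[140:215,290:370],3,1,30,param1=120,param2=12,minRadius=14,maxRadius=20)
print(c)
for x,y,r in c[0]: print("cap",x+290,y+140,wplane(p,q,x+290,y+140,.1), wplane(p,q,x+290+r,y+140,.1))
k=big(cv2.inRange(h,(0,0,110),(180,60,255)),290,370,140,215);print("white whole",cv2.boundingRect(k))
cv2.imwrite("pics/c2.png",cv2.resize(im[140:220,280:380],None,fx=5,fy=5))
E
```

```text
flap [[290, 141], [357, 142], [353, 207], [290, 205]] [[0.4553, 0.1938], [0.4774, 0.2547], [0.5388, 0.2311], [0.5159, 0.1712]] [0.4968557  0.21270552] [np.float64(0.0646), np.float64(0.0648), np.float64(0.0658), np.float64(0.0642)]
((496.5276184082031, 212.68191528320312), (64.74507904052734, 65.7884292602539), 69.046142578125)
top [[265, 108], [384, 112], [375, 233], [267, 230]] [[0.4189, 0.1828], [0.4586, 0.2867], [0.572, 0.2441], [0.5326, 0.14]] [0.49553814 0.2134041 ] [np.float64(0.1214), np.float64(0.1112), np.float64(0.1211), np.float64(0.1114)]
((495.47662353515625, 213.46145629882812), (111.35193634033203, 121.66809844970703), 69.3729248046875)
[[[39.5 46.5 18.3]]]
cap 329.5 186.5 [ 0.44519927 -0.03922812  0.1       ] [ 0.46066601 -0.03917695  0.1       ]
white whole (304, 148, 49, 58)
```

View pics/c2.png

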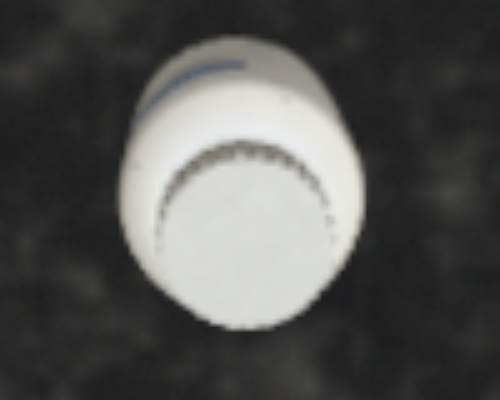

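The cap top disc in the crop is at (246,243), which is pixel (328.8,188.2), and the blue band is visible, so this is the right bottle. Grasping now.

```bash
python3 - <<'E'
from h import *
X=wplane(*[np.load("pics/w_bo.npz")[k] for k in "pq"],328.8,188.2,.1);print(X)
arm.line_to([X[0],X[1],.25],.2)
arm.line_to([X[0],X[1],.146],.08)
print(arm.read_tool_pos(),arm.read_ft_force())
arm.move_gripper(0.0,50)
print("open",arm.read_opening(),arm.read_finger_force(),arm.read_ft_force())
arm.line_to([X[0],X[1],.29],.12)
print("open",arm.read_opening(),arm.read_finger_force(),arm.read_tool_pos(),arm.read_ft_force(),arm.read_time())
a=wshot("w_up")[0];s=snapshot("side");cv2.imwrite("pics/s_up.png",s)
cv2.imwrite("pics/up.png",np.hstack([a[:,120:520],cv2.resize(s[130:290,200:360],(400,400),interpolation=2)]))
E
```

```text
[ 0.4446229  -0.04070942  0.1       ]
[ 0.44489019 -0.04066957  0.14638308] [-0.5303318  -0.09060046  0.46294206]
open 0.34442459738765896 45.19859370047925 [-1.64244374 -0.28213679  5.59752361]
open 0.3388742732100111 46.04900659091072 [ 0.44415676 -0.04084799  0.28931128] [-0.40917374 -0.00400305 -2.31562371] 8.0083
```

View pics/up.png

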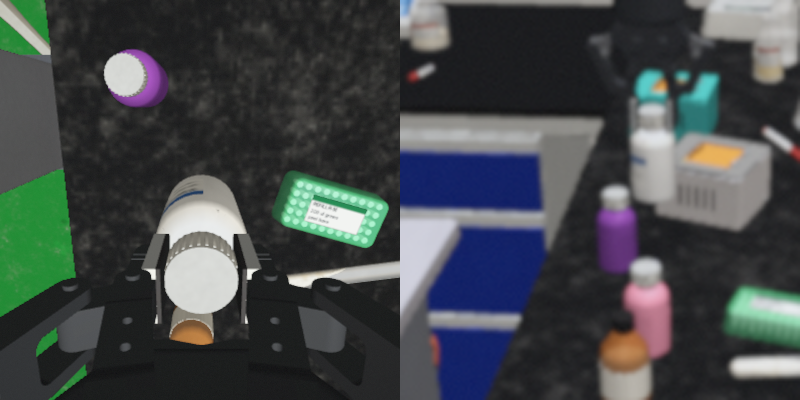

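The bottle is upright in the grip, with its cap centre at (201,274) in the left view and opening 0.34, which is about 29 mm. Next I correct for the cap's offset in the tool and insert, watching the force.

```bash
python3 - <<'E'
from h import *
z=np.load("pics/w_up.npz");p,q=z["p"],z["q"]
X=wplane(p,q,321,274,p[2]-.0464);o=Ro.from_quat(q).inv().apply(X-p);print("off",o)
th=np.radians(69.2);Q=down(th)
C=np.array([.496,.213]);o2=Ro.from_quat(Q).apply([o[0],o[1],0])[:2]
if np.hypot(*o[:2])>.008: raise SystemExit("offset odd")
T=C-o2
arm.movep([*T,.29],Q);arm.line_to([*T,.245],.1)
arm.pause(.2);print(arm.read_tool_pos(),T,arm.read_ft_force())
a=wshot("w_over")[0];s=snapshot("side");t=snapshot("top")
cv2.imwrite("pics/over.png",np.hstack([a[:,120:520],cv2.resize(s[130:290,250:410],(400,400),interpolation=2)]))
E
```

```text
off [ 0.00354882 -0.00024321  0.04640085]
[0.49961072 0.21229509 0.24570204] [0.49940389 0.21196715] [-0.46688544  0.12190955 -1.50266078]
```

View pics/over.png

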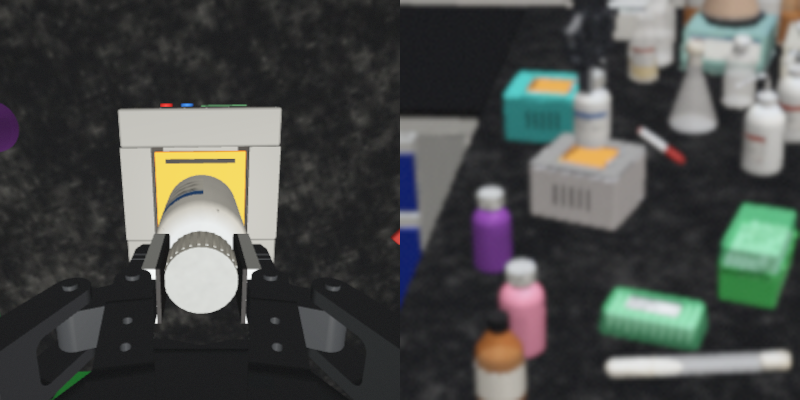

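The bottle is centred laterally over the flap and hangs upright about 17 mm above the top. Pushing it in.

```bash
python3 - <<'E'
from h import *
p=np.array([.49940,.21197])
zs=[.235,.225,.215,.205,.195,.185,.175,.168,.162,.159,.157,.156,.155,.154,.153,.152,.151,.150]
for z in zs:
    arm.line_to([*p,z],.05)
    f=np.array(arm.read_ft_force());x=np.array(arm.read_tool_pos());print(z,x.round(4),f.round(2),round(arm.read_opening(),3))
    if np.linalg.norm(f)>(22 if z>.16 else 12) : print("stop");break
arm.pause(.3)
print(arm.read_tool_pos(),arm.read_ft_force(),arm.read_finger_force(),arm.read_time())
a=wshot("w_in")[0];s=snapshot("side")
cv2.imwrite("pics/in.png",np.hstack([a[:,120:520],cv2.resize(s[130:290,250:410],(400,400),interpolation=2)]))
E
```

```text
0.235 [0.4992 0.2117 0.2344] [-0.49  0.19 -1.52] 0.338
0.225 [0.4996 0.2128 0.2256] [-0.05  1.28  1.7 ] 0.342
0.215 [0.4985 0.2127 0.2151] [-3.3   2.01  2.38] 0.343
0.205 [0.4986 0.2118 0.2041] [-2.77  2.58 -0.64] 0.338
0.195 [0.4989 0.2115 0.194 ] [-2.38  0.57 -3.26] 0.34
0.185 [0.4992 0.2117 0.1843] [-2.86  1.03 -3.92] 0.339
0.175 [0.4993 0.2117 0.1745] [-2.93 -0.15 -3.07] 0.337
0.168 [0.4993 0.2118 0.1676] [-1.18  0.75 -2.66] 0.34
0.162 [0.4993 0.2118 0.1616] [-2.12  1.05 -2.18] 0.339
0.159 [0.4994 0.212  0.1588] [-1.92  0.94 -3.  ] 0.344
0.157 [0.4994 0.212  0.1569] [-1.12  0.62 -2.77] 0.342
0.156 [0.4994 0.212  0.156 ] [-0.7   1.04 -0.93] 0.341
0.155 [0.4994 0.212  0.155 ] [-0.8   0.87 -1.48] 0.34
0.154 [0.4994 0.212  0.1539] [-1.54  0.09 -1.19] 0.342
0.153 [0.4995 0.212  0.1531] [-0.35  0.34 -1.04] 0.341
0.152 [0.4993 0.2122 0.1529] [-2.17 -0.13  5.48] 0.344
0.151 [0.4993 0.2124 0.1528] [-3.77 -0.98 10.78] 0.342
0.15 [0.4992 0.2126 0.1528] [-4.43 -2.47 15.16] 0.346
stop
[0.49918918 0.21259961 0.1528058 ] [-4.48036965 -2.91610715 16.9719459 ] 49.05552103853552 15.625
```

View pics/in.png

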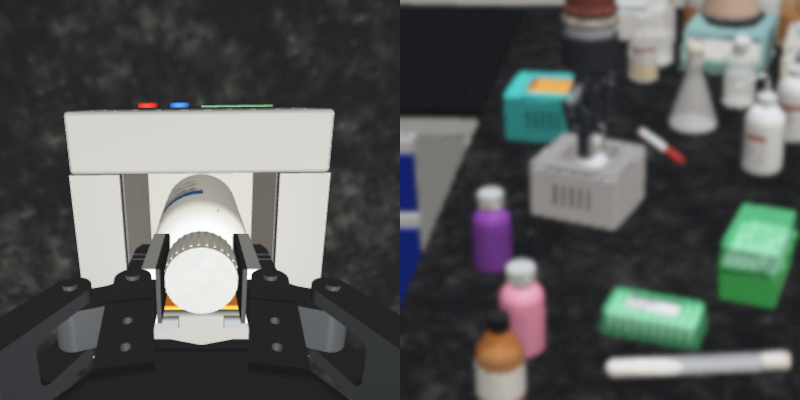

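The bottle is on the floor (contact at TCP z=0.1528, as predicted), upright and centred, with the flap open behind it. I'll ease the pressure, release a little so the fingers stay clear of the rim, then retreat.

```bash
python3 - <<'E'
from h import *
p=[.4993,.2121]
arm.line_to([*p,.1524],.02);arm.pause(.2);print(arm.read_ft_force())
arm.move_gripper(.43);print(arm.read_opening(),arm.read_finger_force(),arm.read_ft_force())
arm.line_to([*p,.17],.04);print(arm.read_ft_force())
arm.line_to([*p,.29],.12);arm.pause(.5)
print(arm.read_tool_pos(),arm.read_ft_force(),arm.read_time())
a=wshot("w_out")[0];s=snapshot("side")
cv2.imwrite("pics/out.png",np.hstack([a[:,120:520],cv2.resize(s[130:290,250:410],(400,400),interpolation=2)]))
E
```

```text
[-3.09069858 -0.34869109  4.90970717]
0.43357038464115777 0.0 [-0.01456686  0.70524262 -0.14949367]
[-0.23673948  0.1384234   0.79970674]
[0.49929061 0.21208556 0.28992421] [ 0.46832475 -0.43003408 -0.23812335] 18.675
```

View pics/out.png

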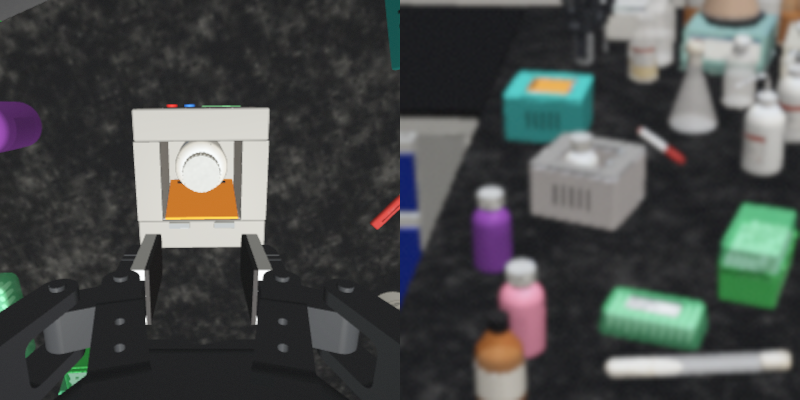

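The bottle stands upright in the mouth with its cap at (203,172), the flap hangs open behind it, and the gripper is clear. The amber bottle is where it was. The mouth walls limit any offset to about 11.5 mm, so I'm handing it in.

```bash
python3 -c "
from h import *
z=np.load('pics/w_out.npz');print(wplane(z['p'],z['q'],323,172,.106))
print(ticket.finish_job())"
```

```text
[0.4844785  0.22019934 0.106     ]
the job is handed in; nothing more can be done
None
```

The white bottle was held by its cap down to the chamber floor and released. In the last wrist picture it stood upright and held the flap open, its cap about 13.6 mm from the chamber centre (limit 20 mm per axis). The amber bottle looked unmoved, and the job was handed in with no verdict returned.

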